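# Parts tray home under the bench shelf, tub on the mat

## Task

The blue tray of loose headset parts and the white tub with the green cap must swap: the tray belongs in the empty bay under the bench shelf, the tub on the black mat. Lift the tray and carry it gently and level so that no part falls out, set it down on the bench in front of the shelf and let go, then take it again and slide it fully home in the bay, straight, with its black end grip facing out. Stand the tub upright with its whole foot on the mat, and leave the other things on the bench where they are.

Things in the scene. Friction and masses are not known exactly. Their poses are not given: they have to be found in the camera images.
- tray: Open blue parts tray, loose, 170 x 100 mm outside (its x, y), walls 30 mm high, 4 mm thick; about 0.35 kg plus 0.09 kg of contents. Origin: centre of its underside; z up. An aluminium carrying bar spans it along y over its middle; a black upright end grip sticks out of its -x end, to 120 mm from the origin.
- tray_bar (a point): Middle of the tray's carrying bar, 82 mm above the tray's underside, over its origin. The bar runs along the tray's y, 14 mm thick along x, 16 mm high (top 90 mm above the underside), 94 mm free between its posts. Axes as the tray's.
- tray_grip (a point): Middle of the tray's black end grip, at (-104, 0, 32) mm in the tray's frame: an upright block 12 mm thick (tray's y), 35 mm long (x), from 8 to 45 mm above the tray's underside, free on both sides. Axes as the tray's.
- shelf: Fixed low plywood bench shelf, 130 mm deep, with two bays: one holds an orange case (-y side), the other is the tray's. Origin: on the bench, mid-bay (across and in depth) of the tray's bay. x runs level into the bay, z up. Roof: front edge at x = -65 mm, underside 100 mm, top 115 mm up, from y = -220 to +80 mm; sockets on its rear reach 165 mm.
- bay_back (a point): Centre of the inner face of the tray bay's back wall, at (53, 0, 30) mm of the shelf; axes as the shelf's. Bay side walls at y = -65 and +65 mm; its floor is the bench. Tray fully home: its +x end touches this wall, axes along the shelf's, tray origin at x = -32 mm, y = 0 of the shelf; its front 52 mm and end grip stand out from under the roof.
- tub: White tub with a green cap, a closed cylinder 60 mm across and 78 mm tall, about 0.25 kg, loose; it stands on the bench in front of the tray's bay, in the tray's way. Origin: centre of its underside; z up.
- mat: Fixed black rubber mat on the bench, 220 x 260 mm (its x, y), 4 mm thick. Origin: centre of its underside, at bench height; z up. The tray stands on it at first.
- bearing: Loose part in the tray: steel ring bearing, 38 mm across, 9 mm high. Origin: centre of its underside.
- spacer: Loose part in the tray: red ring spacer, 36 mm across, 14 mm high. Origin: centre of its underside.
- topcap: Loose part in the tray: brass top cap, 36 mm across, 16 mm high. Origin: centre of its underside.
- race: Loose part in the tray: dark steel disc, 34 mm across, 12 mm high. Origin: centre of its underside.
- spray: Bystander, loose: yellow spray can, 54 mm across, 170 mm tall. Origin: centre of its underside.
- screwdriver: Bystander, loose: orange-handled screwdriver lying on the bench, about 200 mm long along its x. Origin: centre of its underside.
- wrench: Bystander, loose: steel wrench lying on the bench, about 180 mm long along its x. Origin: centre of its underside.
- grease_jar: Bystander, loose: black jar with a red label, 70 mm across, 75 mm tall. Origin: centre of its underside.
- damper: Bystander, loose: black damper rod with a red end, 210 mm long along its x, lying in two 50 mm wide aluminium blocks, 40 mm tall in all. Origin: centre of its underside.
- spares_box: Bystander, loose: closed cardboard box 70 x 100 x 45 mm (x, y, z). Origin: centre of its underside.
Mind the look-alikes: they are no part of the job. Several things have the shape of the race; the one meant has the colours described above.

How it is judged (in metres and radians):
On the way, in this order (a step that is already met when the one before it is completed fails the run):
1. the tray is lifted clear of the mat and bench, level (height (world z) of tray above 0.024 m and angle between tray's own z axis and vertical below 0.3 rad), for 0.2 s.
2. the tray stands on the bench, off the mat, not yet home in the bay, and is let go (height (world z) of tray below 0.004 m and angle between tray's own z axis and vertical below 0.05 rad and contact force between the fingers and tray below 0.3 N and linear speed of tray below 0.02 m/s and horizontal distance between tray and mat above 0.1 m and x of tray in the frame of shelf below -0.06 m), for 0.2 s.
3. the tray is home in the bay and the tub stands on the mat (x of tray in the frame of shelf between -0.042 and -0.026 m and y of tray in the frame of shelf between -0.02 and 0.02 m and angle between the x axis of tray and the x axis of shelf, either way round below 0.12 rad and x of tray_grip in the frame of shelf below -0.1 m and height (world z) of tray below 0.004 m and angle between tray's own z axis and vertical below 0.03 rad and linear speed of each of tray, tub below 0.02 m/s and x of bearing in the frame of tray between -0.085 and 0.085 m and y of bearing in the frame of tray between -0.052 and 0.052 m and z of bearing in the frame of tray between -0.005 and 0.05 m and x of spacer in the frame of tray between -0.085 and 0.085 m and y of spacer in the frame of tray between -0.052 and 0.052 m and z of spacer in the frame of tray between -0.005 and 0.05 m and x of topcap in the frame of tray between -0.085 and 0.085 m and y of topcap in the frame of tray between -0.052 and 0.052 m and z of topcap in the frame of tray between -0.005 and 0.05 m and x of race in the frame of tray between -0.085 and 0.085 m and y of race in the frame of tray between -0.052 and 0.052 m and z of race in the frame of tray between -0.005 and 0.05 m and x of tub in the frame of mat between -0.08 and 0.08 m and y of tub in the frame of mat between -0.1 and 0.1 m and height (world z) of tub between 0.001 and 0.008 m and angle between tub's own z axis and vertical below 0.05 rad), for 0.2 s.
At the end, for the whole second after the job is handed in: Tray at rest in its bay with all four parts in it, under 10 mm from the back wall, 20 mm from the bay's middle line and 0.12 rad from straight, end grip out; tub upright at rest on the mat, its centre within 80 mm (mat's x) and 100 mm (mat's y) of the mat's middle (all of step 3); the robot touches nothing.
It fails at once if a part leaves the tray (not ((x of bearing in the frame of tray between -0.085 and 0.085 m and y of bearing in the frame of tray between -0.052 and 0.052 m and z of bearing in the frame of tray between -0.005 and 0.05 m) and (x of spacer in the frame of tray between -0.085 and 0.085 m and y of spacer in the frame of tray between -0.052 and 0.052 m and z of spacer in the frame of tray between -0.005 and 0.05 m) and (x of topcap in the frame of tray between -0.085 and 0.085 m and y of topcap in the frame of tray between -0.052 and 0.052 m and z of topcap in the frame of tray between -0.005 and 0.05 m) and (x of race in the frame of tray between -0.085 and 0.085 m and y of race in the frame of tray between -0.052 and 0.052 m and z of race in the frame of tray between -0.005 and 0.05 m))).
It fails at once if the tray is tilted by more than 0.35 rad (angle between tray's own z axis and vertical above 0.35 rad).
It fails at once if the tray or tub is dropped or flung (over 1.2 m/s) (linear speed of any of tray, tub above 1.2 m/s).
It fails at once if the tub is tipped over (angle between tub's own z axis and vertical above 0.7 rad).
It fails at once if a bystander is moved by more than 25 mm (distance of any of spray, screwdriver, wrench, grease_jar, damper, spares_box from where it was at the start of the episode above 0.025 m).
It also fails if it takes over 70 s, if anything falls off the work surface, if the arm or the gripper's body presses on something with over 40 N, if the wrist force passes 120 N, or if a joint passes its speed limit or range.

## Robot

A 6-joint arm with a two-finger parallel gripper is mounted at the origin on the work surface. World frame = base frame: x ahead of the robot, y to its left, z up, the work surface at z = 0. Lengths are in mm, angles in rad, forces in N, time in s.
With the tool pointing down it reaches from about 300 to 950 mm from the base axis. Payload 3.1 kg.
Tool frame: the origin (TCP) lies on the centre line of the jaws, within the pads' length; the fingertips stand 19 mm ahead of it and the grasp point (between the pads) is the TCP; z points along the fingers, y is the line along which they close (so a half turn about z gives the same grasp; the last joint's range is limited). The gripper opens to 85 mm and grips with 20 to 120 N. Pads are 22 mm wide; open, the fingers measure 114 mm over their backs; the gripper's body (76 mm by 85 mm) begins 54 mm behind the grasp point. The pads swing forward as they close: fully open they stand 13 mm farther back than shut.
Start: joints at [1.207, 0.308, 1.634, -0, 1.2, -0.07], TCP at [181.021, 598.217, 250.272] pointing down, gripper open.
Joint ranges: [-3.06, 3.06], [-0.79, 1.96], [0.05, 2.63], [-1.19, 4.34], [0.05, 2.64], [-2.94, 2.94]. Speed limits (rad/s): [2.79, 2.79, 3.14, 3.14, 3.14, 3.14].

## Interface

Orientations are given as a unit quaternion [x, y, z, w].
In Python, from rig import env, cams gives the robot as it stands.
- The arm moves only by the tool drive_tool, never from a script. Its argument "moves" is a list of rows, each a list of 7 numbers: the shift along the tool's x, y, z in units of 120 mm (1.0 is 120 mm), then the turn, a rotation vector about the tool's x, y, z in units of 30 degrees (1.0 is 30 degrees), then the closure, from -1 (fully open) to 1 (shut). In form: [[tx, ty, tz, wx, wy, wz, fingers], ...]. A call has exactly 5 rows; each row shifts and turns the commanded pose from where the row before left it, along the tool's axes as they then stand; what a row does not reach is not made up. A row lasts 1/10 s, in which the tool goes at most 50 mm and 8.59 degrees, less where a joint would pass 70% of its speed; a pose out of reach is approached as far as the arm can. A call with a number of a shift or a turn outside -1 to 1 is refused whole. A call with a gripper value outside its range is refused whole. The fingers move at their own pace and stop on an object; "squeeze" is the grip in N (left out, the last holds). Time passes only in rows, so rows that do not move let the fingers close, or fill a call up. It gives the time, the measured TCP pose, the force, the opening and the grip force at its end, in the units of the state.
- env.sense(): the state, without advancing time (a new reading comes with each control period).
- cams.capture(name): name is "scene" or "top" or "wrist"; returns a dict with "frame" (420x560x3 uint8, red, green, blue), "z_map" (420x560 float32, mm along the optical axis (not along the pixel's ray), 0 where there is no reading), "fovy" (degrees; the focal length in pixels is half the picture's height over the tangent of half this angle, whatever the lens; pixels are square), "cx", "cy" (the principal point, pixels), "camera_from_world" (4x4, takes a point from world to camera coordinates). Camera axes: x right, y down, z forward; pixel columns grow to the right and rows downward; lengths in mm; the calibration is good to about 2 mm. A picture is of the moment at which its call begins.
- env.finish_job(): hands the job in; it is judged then, once.
The state is a dict: "time": time; "qpos": joint angles; "joint_velocities": joint speeds; "tau": joint torques, N m; "tool_pos": TCP position; "tool_rot": TCP orientation; "wrist_force": force on the tool from outside, world axes, zero at the start; "wrist_torque": the same for the moment, N m; "width": finger opening in mm; "grasp_force": force on a finger pad.
Only numpy, scipy, OpenCV 4.12 (cv2) and the standard library are available. Lean on these libraries where they do the work, as an engineer would, in place of code of your own. Each camera call takes 0.05 s, during which the arm holds its last target. There are 200 camera calls.

## Working session

There is one attempt and no reset: what is moved stays moved. The work goes in short steps, Python scripts to look and compute and a tool call to move; the robot and the scene stay as the last step left them, time stands still between calls to the robot, and variables do not carry over. Pictures are saved under pics/ and viewed, at most 10 in all, crops included, and the job is handed in when it is done.

Besides the shell and the picture viewer there is one more tool, called after "Request:" by a JSON object that holds its "method" and its "body", one argument or row to a line. drive_tool: Moves the arm, as the interface text tells. Shifts and turns lie within -1 to 1; 1 stands for 120 mm of shift or 30 degrees of turn. Its arguments: {"type":"object","properties":{"moves":{"type":"array"},"squeeze":{"type":"number"}},"required":["moves"]}

```bash
mkdir -p pics; ls; cat > h.py <<'E'
import numpy as np, cv2
from rig import env, cams
from scipy.spatial.transform import Rotation as R
def cap(n):
    c=cams.capture(n); c['f']=210/np.tan(np.radians(c['fovy'])/2); c['T']=np.array(c['camera_from_world']); return c
def save(c,name,box=None,s=1):
    im=c['frame'][:,:,::-1]
    if box: im=im[box[1]:box[3],box[0]:box[2]]
    cv2.imwrite('pics/'+name,cv2.resize(im,None,fx=s,fy=s,interpolation=cv2.INTER_CUBIC))
def cloud(c):
    z=c['z_map'];v,u=np.indices(z.shape)
    p=np.stack([(u-c['cx'])*z/c['f'],(v-c['cy'])*z/c['f'],z],-1)
    W=np.linalg.inv(c['T']); return p@W[:3,:3].T+W[:3,3]
def ray(c,u,v,h):
    W=np.linalg.inv(c['T']); d=W[:3,:3]@np.array([(u-c['cx'])/c['f'],(v-c['cy'])/c['f'],1]); o=W[:3,3]
    return o+d*(h-o[2])/d[2]
E
python3 - <<'E'
from h import *
for n in ('top','scene'):
    c=cap(n); save(c,n+'0.png',s=1.4); print(n,c['fovy'],c['cx'],c['cy'],np.round(np.linalg.inv(c['T']),2).tolist())
    np.save(n+'.npy',c,allow_pickle=True)
s=env.sense(); print(s)
E
```

```text
pics
top 48.388259382846535 286.57349519033323 211.55278197178765 [[-0.01, -0.99, 0.15, 332.4], [-1.0, 0.01, 0.01, -52.45], [-0.01, -0.15, -0.99, 1444.49], [0.0, 0.0, 0.0, 1.0]]
scene 56.83676428495846 285.7262527076233 215.60023643417534 [[0.8, 0.44, -0.41, 986.32], [0.6, -0.6, 0.53, -572.14], [-0.01, -0.67, -0.74, 858.48], [0.0, 0.0, 0.0, 1.0]]
{'time': 0.1, 'qpos': array([ 1.20728208e+00,  3.08914428e-01,  1.63506123e+00,  3.97955494e-05,
        1.19971992e+00, -6.97294289e-02]), 'joint_velocities': array([-0.00030425, -0.00175543, -0.00380203,  0.00081599, -0.00020476,
        0.0001095 ]), 'tau': array([ 1.78863252e-04, -4.16404188e+01, -2.77646863e+01, -2.02247916e-04,
        4.00413424e-03, -1.77666575e-06]), 'tool_pos': array([180.76526702, 597.54545033, 249.16312977]), 'tool_rot': array([ 1.46371798e-01,  9.89229089e-01, -1.02290478e-03, -2.44095222e-04]), 'wrist_force': array([-0.64121396, -0.38446073,  1.11346547]), 'wrist_torque': array([-0.01883674,  0.04436083,  0.01695411]), 'grasp_force': 0.0, 'width': 85.68643826163428}
```

View pics/top0.png

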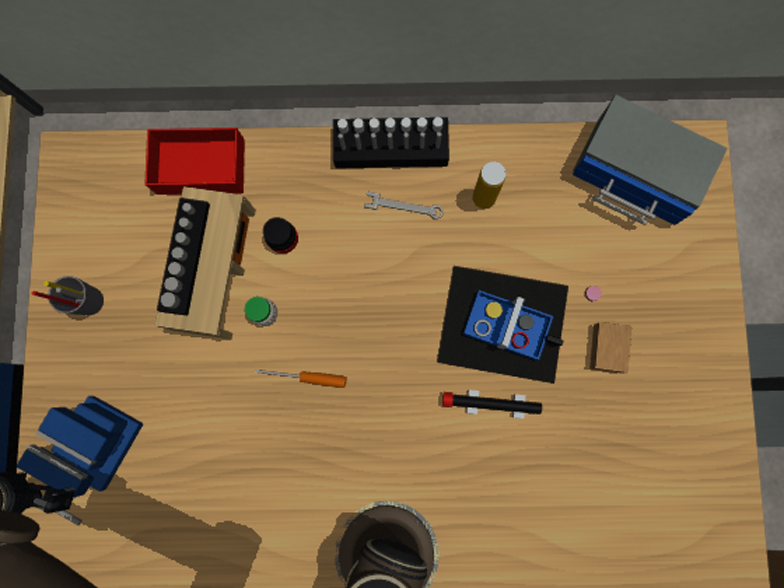

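View pics/scene0.png

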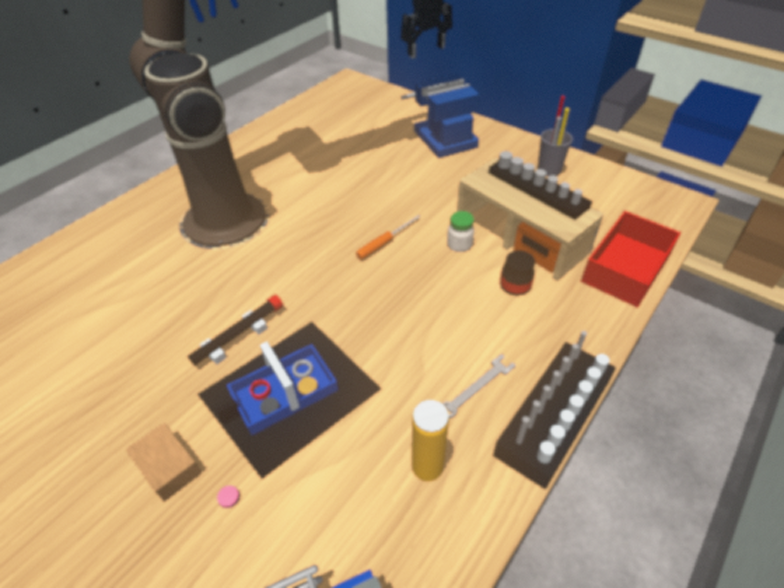

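The top view shows the tray on the black mat at (510,325), with its black grip at (555,340). The tub with the green cap is at (258,310), in front of the shelf's empty bay. The roof spans (160–240, 190–335), with the orange case at its upper end (240,240). Look-alikes:
- **Tray:** red bin (195,160), blue toolbox (650,160) and blue vise (90,440).
- **Tub:** black jar (280,235).
- **Race:** pink disc (593,293).

Next I measure these and check with one crop.

```bash
python3 - <<'E'
from h import *
c=np.load('top.npy',allow_pickle=True).item(); P=cloud(c); f=c['frame']; hsv=cv2.cvtColor(f,cv2.COLOR_RGB2HSV); H,S,V=[hsv[...,i].astype(int) for i in range(3)]
save(c,'tray.png',(300,180,460,290),5)
u,v=np.meshgrid(np.arange(560),np.arange(420))
def reg(a,b,c_,d): return (u>a/1.4)&(v>b/1.4)&(u<c_/1.4)&(v<d/1.4)
def rect(m,h,name):
    pts=np.array([ray(c,a,b,h)[:2] for a,b in zip(u[m],v[m])],np.float32)
    r=cv2.minAreaRect(pts); print(name,m.sum(),np.round(r[0]),np.round(r[1]),round(r[2],1), 'corners',np.round(cv2.boxPoints(r)).tolist(),'zmed',np.median(P[m][:,2]).round(1))
print('bench z',np.median(P[reg(300,430,420,480)][:,2]))
rt=reg(425,255,600,400)
mat=rt&(V<60)&reg(430,262,575,388); rect(mat,4,'mat')
blue=rt&(H>95)&(H<130)&(S>120); rect(blue,30,'tray blue@30')
bar=reg(490,285,535,355)&(P[...,2]>70); rect(bar,90,'bar')
g=reg(225,285,290,340)&(H>45)&(H<90)&(S>100); rect(g,78,'tubcap')
print('cap', P[g&(P[...,2]>70)].mean(0) if g.any() else 0)
roof=reg(130,170,265,350)&(P[...,2]>105)&(P[...,2]<125); rect(roof,115,'roof')
wood=roof&(V>120)&(H<30); rect(wood,115,'wood')
for n,b,lo in [('jar',(255,205,310,260),10),('spray',(465,150,520,215),20),('screw',(250,360,355,395),6),('damper',(425,380,560,425),8),('box',(580,310,640,380),15),('wrench',(355,185,450,225),4)]:
    m=reg(*b)&(P[...,2]>lo); q=P[m]; print(n,m.sum(),q[:,:2].min(0).round(),q[:,:2].max(0).round(),q[:,2].max().round())
E
```

```text
bench z -0.8911764230547305
mat 4070 [ 487. -265.] [264. 219.] 79.1 corners [[354.0, -374.0], [569.0, -415.0], [619.0, -157.0], [404.0, -115.0]] zmed 3.5
tray blue@30 1433 [ 481. -270.] [175. 106.] 69.5 corners [[401.0, -334.0], [500.0, -371.0], [561.0, -207.0], [462.0, -170.0]] zmed 8.6
bar 204 [ 483. -277.] [96. 83.] 10.1 corners [[429.0, -244.0], [443.0, -326.0], [538.0, -309.0], [523.0, -227.0]] zmed 92.4
tubcap 256 [518. 264.] [51. 50.] 1.0 corners [[492.0, 289.0], [493.0, 239.0], [544.0, 240.0], [543.0, 290.0]] zmed 77.6
cap [518.22551497 264.95499725  77.45911993]
roof 2860 [619. 377.] [133. 300.] 80.8 corners [[460.0, 335.0], [756.0, 287.0], [778.0, 418.0], [482.0, 466.0]] zmed 114.8
wood 2602 [620. 379.] [129. 298.] 80.8 corners [[462.0, 339.0], [757.0, 291.0], [777.0, 418.0], [483.0, 466.0]] zmed 114.8
jar 503 [332. -52.] [718. 258.] 1444.0
spray 529 [ 332. -254.] [801. -52.] 1444.0
screw 366 [332. -52.] [408. 281.] 1444.0
damper 739 [ 278. -348.] [360. -52.] 1444.0
box 881 [ 332. -530.] [483. -52.] 1444.0
wrench 386 [ 332. -152.] [805.  61.] 1444.0
```

View pics/tray.png

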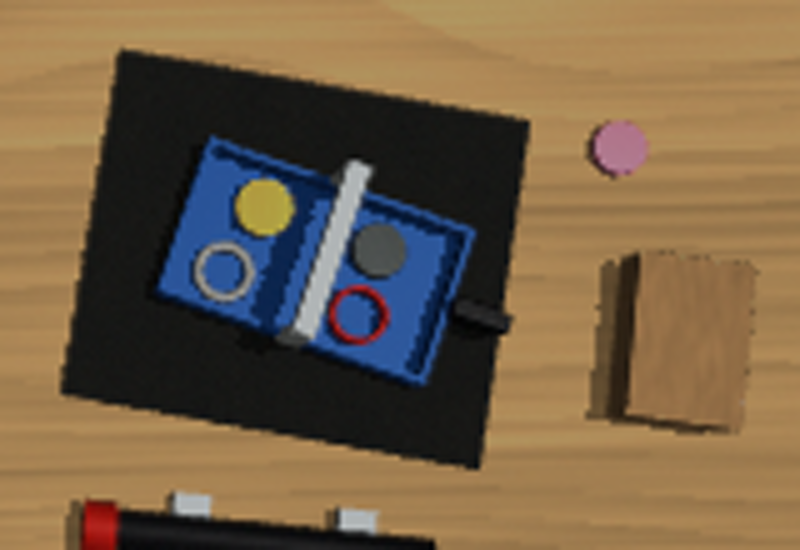

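The crop confirms the tray: brass cap, steel bearing, dark race and red spacer inside it, with its grip at lower right. The pink disc outside is a decoy. Shelf x points at 80.8° with its origin near (550,389), the tub is at (518,264.5), and the tray is near (481,-270) at yaw about 69.5°. I'll go above the tray.

Request:
{"method": "drive_tool", "body": {
  "moves": [
    [-0.224,-0.31,0,0,0,0,-1],
    [-0.224,-0.31,0,0,0,0,-1],
    [-0.224,-0.31,0,0,0,0,-1],
    [-0.224,-0.31,0,0,0,0,-1],
    [-0.224,-0.31,0,0,0,0,-1]
  ],
  "squeeze": 60
}}

```text
time: 0.6
tool_pos: [255.8, 379.3, 249.7]
tool_rot: [0.146, 0.989, -0.0, -0.0]
wrist_force: [1.8, 1.2, 1.0]
width: 85.2
grasp_force: 0.0
```

Request:
{"method": "drive_tool", "body": {
  "moves": [
    [-0.224,-0.31,0,0,0,0,-1],
    [-0.224,-0.31,0,0,0,0,-1],
    [-0.224,-0.31,0,0,0,0,-1],
    [-0.224,-0.31,0,0,0,0,-1],
    [-0.224,-0.31,0,0,0,0,-1]
  ]
}}

```text
time: 1.1
tool_pos: [330.5, 162.6, 250.1]
tool_rot: [0.146, 0.989, 0.0, 0.0]
wrist_force: [1.5, 1.0, -0.5]
width: 85.2
grasp_force: 0.0
```

Request:
{"method": "drive_tool", "body": {
  "moves": [
    [-0.224,-0.31,0,0,0,0,-1],
    [-0.224,-0.31,0,0,0,0,-1],
    [-0.224,-0.31,0,0,0,0,-1],
    [-0.224,-0.31,0,0,0,0,-1],
    [-0.224,-0.31,0,0,0,0,-1]
  ]
}}

```text
time: 1.6
tool_pos: [405.3, -54.5, 250.1]
tool_rot: [0.147, 0.989, 0.0, 0.0]
wrist_force: [1.6, 0.9, -0.4]
width: 85.3
grasp_force: 0.0
```

Request:
{"method": "drive_tool", "body": {
  "moves": [
    [-0.224,-0.31,0,0,0,0,-1],
    [-0.224,-0.31,0,0,0,0,-1],
    [-0.224,-0.31,0,0,0,0,-1],
    [-0.224,-0.31,0,0,0,0,-1],
    [-0.224,-0.31,0,0,0,0,-1]
  ]
}}

```text
time: 2.1
tool_pos: [480.1, -271.4, 249.7]
tool_rot: [0.147, 0.989, 0.0, -0.0]
wrist_force: [0.2, 0.3, 0.5]
width: 85.4
grasp_force: 0.0
```

Request:
{"method": "drive_tool", "body": {
  "moves": [
    [0,0,0,0,0,0,-1],
    [0,0,0,0,0,0,-1],
    [0,0,0,0,0,0,-1],
    [0,0,0,0,0,0,-1],
    [0,0,0,0,0,0,-1]
  ]
}}

```text
time: 2.6
tool_pos: [479.9, -268.3, 250.4]
tool_rot: [0.146, 0.989, 0.0, 0.0]
wrist_force: [-0.0, -0.7, -0.1]
width: 85.6
grasp_force: 0.0
```

```bash
cat >> h.py <<'E'
def plan(xyz,yaw,rows):
    s=env.sense(); A=R.from_quat(s['tool_rot']).as_matrix(); y=A[:,1]; th=np.degrees(np.arctan2(y[1],y[0]))
    d=(np.array(xyz)-s['tool_pos']); dy=(yaw-th+90)%180-90
    print('at',s['tool_pos'].round(1),'yaw',round(th,1),'d',d.round(1),'tool units total (no turn)',(A.T@d/120).round(3),'wz total',round(-dy/30,3))
    for k in range(rows):
        t=np.radians(th+dy*k/rows); X=np.array([-np.sin(t),np.cos(t),0]);Y=np.array([np.cos(t),np.sin(t),0])
        print([round(float(w@d/rows/120),3) for w in (X,Y,np.array([0,0,-1]))],round(-dy/rows/30,3))
E
python3 - <<'E'
from h import *
c=cap('wrist'); save(c,'w1.png'); P=cloud(c); z=P[...,2]; f=c['frame']; hsv=cv2.cvtColor(f,cv2.COLOR_RGB2HSV)
ok=c['z_map']>0
def rect(m,n):
    q=P[m][:,:2].astype(np.float32); r=cv2.minAreaRect(q); print(n,m.sum(),np.round(r[0],1),np.round(r[1],1),round(r[2],1),'z',np.percentile(P[m][:,2],[5,50,95]).round(1),np.median(q,0))
near=ok&(np.hypot(P[...,0]-481,P[...,1]+270)<140)
rect(near&(z>84)&(z<98),'bar')
blue=near&(hsv[...,0]>95)&(hsv[...,0]<130)&(hsv[...,1]>120)
rect(blue&(z>20)&(z<40),'rim')
rect(near&(z>38)&(z<56)&(hsv[...,2]<90)&(P[...,1]<-330),'grip')
E
```

```text
bar 1658 [ 479. -271.] [ 14.  106.3] 69.4 z [92.6 94.  95.2] [ 474.34943 -269.38727]
rim 2637 [ 478.3 -272.8] [174.4 100.6] 69.4 z [22.  33.5 35.2] [ 486.0103  -272.00244]
grip 406 [ 443.5 -364.9] [33.5 12.4] 69.3 z [40.4 48.8 50.3] [ 442.5885  -363.18213]
```

View pics/w1.png

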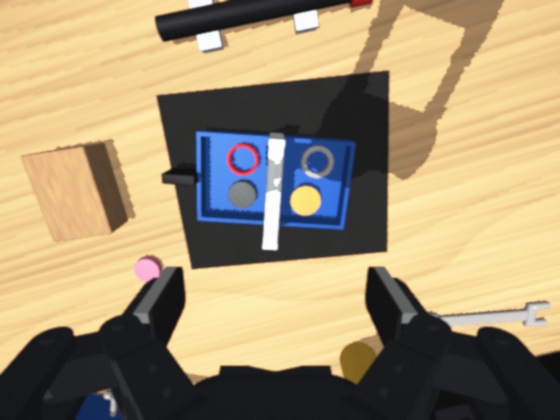

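The wrist view shows the tray with its bar at (272,190) and its grip at left (180,178). The bar measures (479,-271) at z 94 and yaw 69.4°, and its sizes match. Descend and grip.

Request:
{"method": "drive_tool", "body": {
  "moves": [
    [0,-0.024,0.3,0,0,0.123,-1],
    [0,0,0.35,0,0,0,-1],
    [0,0,0.35,0,0,0,-1],
    [0,0,0.25,0,0,0,-1],
    [0,0,0.1,0,0,0,-1]
  ]
}}

```text
time: 3.15
tool_pos: [477.0, -270.2, 85.1]
tool_rot: [0.178, 0.984, 0.001, -0.003]
wrist_force: [0.2, -0.0, -0.3]
width: 85.5
grasp_force: 0.0
```

Request:
{"method": "drive_tool", "body": {
  "moves": [
    [0,0,0,0,0,0,0],
    [0,0,0,0,0,0,0.5],
    [0,0,0,0,0,0,1],
    [0,0,0,0,0,0,1],
    [0,0,0,0,0,0,1]
  ]
}}

```text
time: 3.65
tool_pos: [480.5, -272.6, 90.0]
tool_rot: [0.178, 0.984, -0.0, 0.001]
wrist_force: [-3.7, 1.6, 14.6]
width: 12.6
grasp_force: 59.6
```

Request:
{"method": "drive_tool", "body": {
  "moves": [
    [0,0,0,0,0,0,1],
    [0,0,0,0,0,0,1],
    [0,0,0,0,0,0,1],
    [0,0,0,0,0,0,1],
    [0,0,0,0,0,0,1]
  ]
}}

```text
time: 4.15
tool_pos: [480.6, -272.7, 90.0]
tool_rot: [0.178, 0.984, -0.0, 0.001]
wrist_force: [-0.4, 1.2, 5.9]
width: 12.7
grasp_force: 60.2
```

Request:
{"method": "drive_tool", "body": {
  "moves": [
    [0,0,-0.04,0,0,0,1],
    [0,0,-0.1,0,0,0,1],
    [0,0,-0.15,0,0,0,1],
    [0,0,-0.15,0,0,0,1],
    [0,0,-0.06,0,0,0,1]
  ]
}}

```text
time: 4.65
tool_pos: [479.8, -272.8, 149.9]
tool_rot: [0.178, 0.984, -0.001, 0.001]
wrist_force: [0.1, -0.2, -5.0]
width: 12.9
grasp_force: 58.7
```

Request:
{"method": "drive_tool", "body": {
  "moves": [
    [0,0,0,0,0,0,1],
    [0,0,0,0,0,0,1],
    [0,0,0,0,0,0,1],
    [0,0,0,0,0,0,1],
    [0,0,0,0,0,0,1]
  ]
}}

```text
time: 5.15
tool_pos: [478.9, -272.1, 147.5]
tool_rot: [0.178, 0.984, 0.0, -0.001]
wrist_force: [0.5, -0.4, -4.8]
width: 12.6
grasp_force: 58.6
```

```bash
python3 - <<'E'
from h import *
c=cap('wrist'); save(c,'w2.png')
P=cloud(c); hsv=cv2.cvtColor(c['frame'],cv2.COLOR_RGB2HSV)
m=(hsv[...,0]>95)&(hsv[...,0]<130)&(hsv[...,1]>120)&(np.hypot(P[...,0]-481,P[...,1]+270)<110)&(P[...,2]>75)
for a in (m&(P[...,2]>85),): q=P[a]; A=np.c_[q[:,:2]-q[:,:2].mean(0),np.ones(len(q))]; print(len(q),np.linalg.lstsq(A,q[:,2],rcond=None)[0])
plan((502,93,150),80.8,20)
E
```

```text
6576 [-1.49221417e-01  5.23200386e-02  9.60893932e+01]
at [ 479.  -272.1  147.7] yaw 69.5 d [ 23.  365.1   2.3] tool units total (no turn) [ 0.887  2.917 -0.018] wz total -0.377
[0.044, 0.146, -0.001] -0.019
[0.043, 0.146, -0.001] -0.019
[0.041, 0.147, -0.001] -0.019
[0.04, 0.147, -0.001] -0.019
[0.039, 0.147, -0.001] -0.019
[0.037, 0.148, -0.001] -0.019
[0.036, 0.148, -0.001] -0.019
[0.034, 0.149, -0.001] -0.019
[0.033, 0.149, -0.001] -0.019
[0.031, 0.149, -0.001] -0.019
[0.03, 0.15, -0.001] -0.019
[0.028, 0.15, -0.001] -0.019
[0.027, 0.15, -0.001] -0.019
[0.025, 0.15, -0.001] -0.019
[0.024, 0.151, -0.001] -0.019
[0.022, 0.151, -0.001] -0.019
[0.021, 0.151, -0.001] -0.019
[0.019, 0.151, -0.001] -0.019
[0.018, 0.151, -0.001] -0.019
[0.016, 0.152, -0.001] -0.019
```

View pics/w2.png

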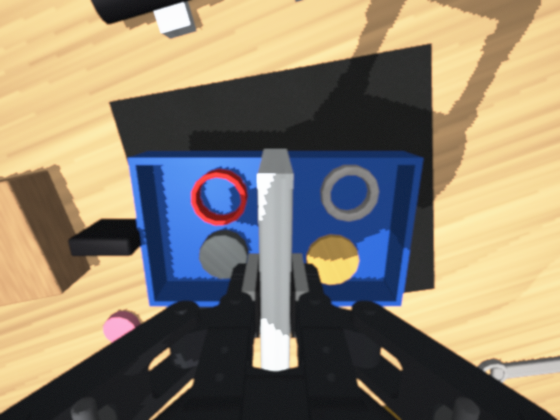

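The picture shows the tray held clear of the mat, with all four parts in place: spacer (219,197), bearing (349,192), race (223,255) and cap (332,258). I'll carry it to the bench in front of the bay.

Request:
{"method": "drive_tool", "body": {
  "moves": [
    [0.022,0.07,0,0,0,-0.019,1],
    [0.036,0.12,0,0,0,-0.019,1],
    [0.042,0.15,0,0,0,-0.019,1],
    [0.043,0.16,0,0,0,-0.019,1],
    [0.042,0.16,0,0,0,-0.019,1]
  ]
}}

```text
time: 5.7
tool_pos: [484.1, -188.2, 148.2]
tool_rot: [0.153, 0.988, 0.0, -0.0]
wrist_force: [0.4, 0.4, -5.7]
width: 12.8
grasp_force: 58.7
```

Request:
{"method": "drive_tool", "body": {
  "moves": [
    [0.04,0.16,0,0,0,-0.019,1],
    [0.039,0.16,0,0,0,-0.019,1],
    [0.037,0.16,0,0,0,-0.019,1],
    [0.036,0.16,0,0,0,-0.019,1],
    [0.034,0.16,0,0,0,-0.019,1]
  ]
}}

```text
time: 6.2
tool_pos: [489.8, -89.7, 148.3]
tool_rot: [0.128, 0.992, 0.0, -0.0]
wrist_force: [0.7, 0.3, -4.5]
width: 12.8
grasp_force: 58.7
```

Request:
{"method": "drive_tool", "body": {
  "moves": [
    [0.032,0.16,0,0,0,-0.019,1],
    [0.03,0.16,0,0,0,-0.019,1],
    [0.028,0.16,0,0,0,-0.019,1],
    [0.027,0.16,0,0,0,-0.019,1],
    [0.025,0.16,0,0,0,-0.019,1]
  ]
}}

```text
time: 6.7
tool_pos: [495.7, 7.5, 148.4]
tool_rot: [0.104, 0.995, 0.0, -0.0]
wrist_force: [0.1, -0.1, -6.1]
width: 13.2
grasp_force: 58.7
```

Request:
{"method": "drive_tool", "body": {
  "moves": [
    [0.023,0.16,0,0,0,-0.019,1],
    [0.022,0.16,0,0,0,-0.019,1],
    [0.02,0.16,0,0,0,-0.019,1],
    [0.014,0.12,0,0,0,-0.019,1],
    [0.01,0.08,0,0,0,-0.019,1]
  ]
}}

```text
time: 7.2
tool_pos: [501.1, 89.3, 148.3]
tool_rot: [0.078, 0.997, 0.0, -0.0]
wrist_force: [1.2, -0.7, -5.2]
width: 13.0
grasp_force: 58.7
```

Request:
{"method": "drive_tool", "body": {
  "moves": [
    [0,0.03,0,0,0,0,1],
    [0,0,0.05,0,0,0,1],
    [0,0,0.08,0,0,0,1],
    [0,0,0.08,0,0,0,1],
    [0,0,0.08,0,0,0,1]
  ]
}}

```text
time: 7.7
tool_pos: [501.5, 90.5, 112.1]
tool_rot: [0.08, 0.997, -0.0, -0.001]
wrist_force: [0.7, 0.6, -6.1]
width: 12.8
grasp_force: 58.7
```

```bash
python3 - <<'E'
from h import *
plan((502,93,86),80.8,1)
c=cap('scene'); save(c,'s2.png',(120,60,480,330),2)
c=cap('top'); P=cloud(c); hsv=cv2.cvtColor(c['frame'],cv2.COLOR_RGB2HSV)
E
```

```text
at [501.5  90.5 112.1] yaw 80.8 d [  0.5   2.5 -26.1] tool units total (no turn) [-0.001  0.021  0.217] wz total 0.001
[-0.0, 0.021, 0.217] 0.001
```

View pics/s2.png

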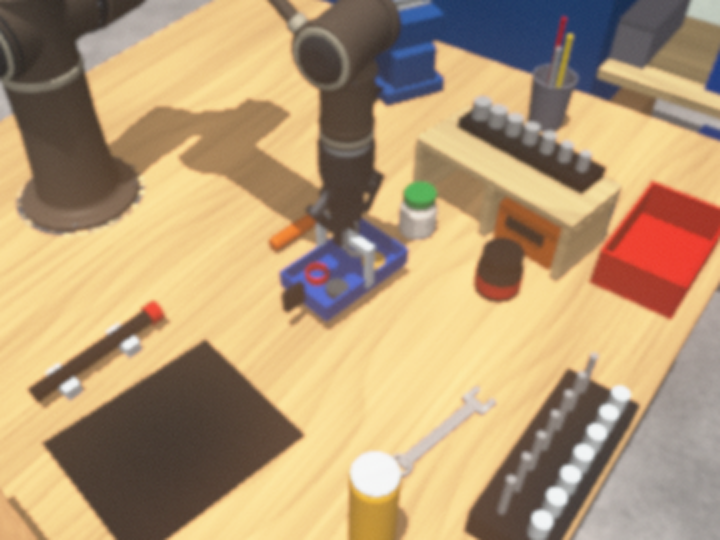

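The view shows the tray held level between mat and shelf at crop (345,270). The tub is behind it at (420,210) and the bystanders are undisturbed. Lower it gently.

Request:
{"method": "drive_tool", "body": {
  "moves": [
    [0,0,0.08,0,0,0,1],
    [0,0,0.06,0,0,0,1],
    [0,0,0.03,0,0,0,1],
    [0,0,0.015,0,0,0,1],
    [0,0,0,0,0,0,1]
  ]
}}

```text
time: 8.3
tool_pos: [502.0, 91.2, 91.0]
tool_rot: [0.079, 0.997, -0.0, -0.0]
wrist_force: [-0.3, -0.6, -5.2]
width: 12.5
grasp_force: 58.8
```

Request:
{"method": "drive_tool", "body": {
  "moves": [
    [0,0,0.01,0,0,0,1],
    [0,0,0.01,0,0,0,1],
    [0,0,0.01,0,0,0,1],
    [0,0,0,0,0,0,1],
    [0,0,0,0,0,0,1]
  ]
}}

```text
time: 8.8
tool_pos: [502.1, 91.2, 87.7]
tool_rot: [0.08, 0.997, 0.0, 0.0]
wrist_force: [0.3, 0.7, -5.0]
width: 13.1
grasp_force: 58.8
```

Request:
{"method": "drive_tool", "body": {
  "moves": [
    [0,0,0.01,0,0,0,1],
    [0,0,0.01,0,0,0,1],
    [0,0,0.01,0,0,0,1],
    [0,0,0,0,0,0,1],
    [0,0,0,0,0,0,1]
  ]
}}

```text
time: 9.3
tool_pos: [502.2, 91.2, 86.0]
tool_rot: [0.079, 0.997, -0.0, -0.0]
wrist_force: [-5.5, -0.5, 8.9]
width: 12.9
grasp_force: 60.9
```

Contact. Release and rise, checking the tray.

Request:
{"method": "drive_tool", "body": {
  "moves": [
    [0,0,0,0,0,0,0.7],
    [0,0,0,0,0,0,0],
    [0,0,0,0,0,0,-1],
    [0,0,0,0,0,0,-1],
    [0,0,0,0,0,0,-1]
  ]
}}

```text
time: 9.8
tool_pos: [502.5, 91.2, 84.2]
tool_rot: [0.08, 0.997, 0.0, 0.0]
wrist_force: [0.4, -0.7, 0.0]
width: 70.4
grasp_force: 0.0
```

Request:
{"method": "drive_tool", "body": {
  "moves": [
    [0,0,-0.1,0,0,0,-1],
    [0,0,-0.3,0,0,0,-1],
    [0,0,-0.4,0,0,0,-1],
    [0,0,-0.4,0,0,0,-1],
    [0,0,0,0,0,0,-1]
  ]
}}

```text
time: 10.3
tool_pos: [507.8, 91.8, 237.0]
tool_rot: [0.079, 0.997, 0.001, 0.008]
wrist_force: [0.3, -0.2, 0.4]
width: 85.8
grasp_force: 0.0
```

```bash
python3 - <<'E'
from h import *
c=cap('wrist'); P=cloud(c); z=P[...,2]; hsv=cv2.cvtColor(c['frame'],cv2.COLOR_RGB2HSV); H,S,V=[hsv[...,i] for i in range(3)]
ok=c['z_map']>0
def rect(m,n):
    q=P[m][:,:2].astype(np.float32)
    if len(q)<20: print(n,'few',len(q));return
    r=cv2.minAreaRect(q); print(n,m.sum(),np.round(r[0],1),np.round(r[1],1),round(r[2],1),'z',np.percentile(P[m][:,2],[5,50,95]).round(1))
near=ok&(np.hypot(P[...,0]-502,P[...,1]-91)<140)
rect(near&(z>80)&(z<96),'bar')
rect(near&(H>95)&(H<130)&(S>120)&(z>24)&(z<36),'rim')
rect(near&(z>36)&(z<54)&(V<90)&(P[...,1]<10),'grip')
c=cap('top'); P=cloud(c); hsv=cv2.cvtColor(c['frame'],cv2.COLOR_RGB2HSV); z=P[...,2]; 
g=(hsv[...,0]>45)&(hsv[...,0]<90)&(hsv[...,1]>100)&(z>65)&(z<90); print(P[g].mean(0).round(1), g.sum())
plan((518,264.5,180),-9.2,8)
E
```

```text
bar 1813 [500.   90.8] [ 14.  106.1] 80.9 z [88.6 90.  91.1]
rim 1704 [498.9  89.4] [171.8  98.1] 80.8 z [24.9 29.9 31.3]
grip 382 [483.   -8.5] [33.7 10.6] 80.6 z [39.1 44.8 46.3]
[517.9 268.9  77.4] 208
at [503.4  91.3 230.6] yaw 80.9 d [ 14.6 173.2 -50.6] tool units total (no turn) [0.111 1.444 0.423] wz total -2.997
[0.014, 0.181, 0.053] -0.375
[-0.022, 0.18, 0.053] -0.375
[-0.056, 0.172, 0.053] -0.375
[-0.089, 0.158, 0.053] -0.375
[-0.118, 0.137, 0.053] -0.375
[-0.142, 0.112, 0.053] -0.375
[-0.162, 0.082, 0.053] -0.375
[-0.174, 0.049, 0.053] -0.375
```

The tray is flat on the bench at shelf (-303, 2) and straight. Now the tub.

Request:
{"method": "drive_tool", "body": {
  "moves": [
    [0.01,0.131,0.038,0,0,0.272,-1],
    [0.028,0.129,0.038,0,0,0.272,-1],
    [0.047,0.123,0.038,0,0,0.272,-1],
    [0.063,0.115,0.038,0,0,0.272,-1],
    [0.079,0.105,0.038,0,0,0.272,-1]
  ]
}}

```text
time: 10.9
tool_pos: [506.9, 169.9, 202.7]
tool_rot: [0.425, 0.905, -0.002, -0.002]
wrist_force: [-0.4, -0.3, 0.5]
width: 85.0
grasp_force: 0.0
```

Request:
{"method": "drive_tool", "body": {
  "moves": [
    [0.093,0.093,0.038,0,0,0.272,-1],
    [0.106,0.079,0.038,0,0,0.272,-1],
    [0.116,0.063,0.038,0,0,0.272,-1],
    [0.124,0.046,0.038,0,0,0.272,-1],
    [0.129,0.028,0.038,0,0,0.272,-1]
  ]
}}

```text
time: 11.4
tool_pos: [513.6, 248.6, 179.8]
tool_rot: [0.714, 0.701, -0.002, -0.001]
wrist_force: [0.8, 0.3, 0.8]
width: 85.2
grasp_force: 0.0
```

Request:
{"method": "drive_tool", "body": {
  "moves": [
    [0.131,0.009,0.038,0,0,0.272,-1],
    [0,0,0,0,0,0,-1],
    [0,0,0,0,0,0,-1],
    [0,0,0,0,0,0,-1],
    [0,0,0,0,0,0,-1]
  ]
}}

```text
time: 11.9
tool_pos: [516.5, 263.6, 177.8]
tool_rot: [0.76, 0.65, -0.0, 0.0]
wrist_force: [0.7, -0.1, 0.1]
width: 85.3
grasp_force: 0.0
```

```bash
python3 - <<'E'
from h import *
c=cap('wrist'); P=cloud(c); z=P[...,2]; hsv=cv2.cvtColor(c['frame'],cv2.COLOR_RGB2HSV)
g=(c['z_map']>0)&(hsv[...,0]>45)&(hsv[...,0]<90)&(hsv[...,1]>100)&(z>73)&(z<84)
if g.sum()>20: print(g.sum(),cv2.minEnclosingCircle(P[g][:,:2].astype(np.float32)))
save(c,'w3.png')
plan((518,264.5,48),-9.2,1)
E
```

```text
3528 ((516.4383544921875, 266.4190979003906), 26.488445281982422)
at [516.7 263.7 178. ] yaw -8.9 d [   1.3    0.8 -130. ] tool units total (no turn) [0.009 0.01  1.083] wz total 0.011
[0.008, 0.01, 1.083] 0.011
```

Request:
{"method": "drive_tool", "body": {
  "moves": [
    [0.017,0,0.25,0,0,0,-1],
    [0,0,0.3,0,0,0,-1],
    [0,0,0.3,0,0,0,-1],
    [0,0,0.18,0,0,0,-1],
    [0,0,0.05,0,0,0,-1]
  ]
}}

```text
time: 12.45
tool_pos: [514.7, 265.0, 45.5]
tool_rot: [0.76, 0.65, -0.003, -0.001]
wrist_force: [-1.1, -0.5, 0.3]
width: 85.7
grasp_force: 0.0
```

Request:
{"method": "drive_tool", "body": {
  "moves": [
    [0,0,0,0,0,0,-0.5],
    [0,0,0,0,0,0,0],
    [0,0,0,0,0,0,0.5],
    [0,0,0,0,0,0,1],
    [0,0,0,0,0,0,1]
  ],
  "squeeze": 40
}}

```text
time: 12.95
tool_pos: [518.6, 267.1, 50.3]
tool_rot: [0.76, 0.65, 0.002, 0.001]
wrist_force: [-0.2, -0.4, 6.4]
width: 57.8
grasp_force: 44.0
```

Request:
{"method": "drive_tool", "body": {
  "moves": [
    [0,0,0,0,0,0,1],
    [0,0,-0.05,0,0,0,1],
    [0,0,-0.12,0,0,0,1],
    [0,0,-0.2,0,0,0,1],
    [0,0,-0.25,0,0,0,1]
  ]
}}

```text
time: 13.45
tool_pos: [515.0, 265.7, 122.1]
tool_rot: [0.76, 0.65, -0.002, -0.001]
wrist_force: [-0.2, 0.4, -3.4]
width: 58.0
grasp_force: 43.8
```

Request:
{"method": "drive_tool", "body": {
  "moves": [
    [0,0,-0.25,0,0,0,1],
    [0,0,-0.25,0,0,0,1],
    [0,0,-0.2,0,0,0,1],
    [0,0,-0.1,0,0,0,1],
    [0,0,0,0,0,0,1]
  ]
}}

```text
time: 13.95
tool_pos: [517.9, 266.9, 221.0]
tool_rot: [0.76, 0.65, 0.002, 0.001]
wrist_force: [0.3, -0.3, -3.4]
width: 57.9
grasp_force: 43.8
```

```bash
python3 - <<'E'
from h import *
plan((480,-265,220),-9.2,15)
E
```

```text
at [517.9 266.9 221. ] yaw -8.9 d [ -37.9 -531.9   -1. ] tool units total (no turn) [-4.428  0.372  0.   ] wz total 0.011
[-0.295, 0.025, 0.001] 0.001
[-0.295, 0.025, 0.001] 0.001
[-0.295, 0.025, 0.001] 0.001
[-0.295, 0.025, 0.001] 0.001
[-0.295, 0.025, 0.001] 0.001
[-0.295, 0.025, 0.001] 0.001
[-0.295, 0.025, 0.001] 0.001
[-0.295, 0.026, 0.001] 0.001
[-0.295, 0.026, 0.001] 0.001
[-0.295, 0.026, 0.001] 0.001
[-0.295, 0.026, 0.001] 0.001
[-0.295, 0.026, 0.001] 0.001
[-0.295, 0.026, 0.001] 0.001
[-0.295, 0.026, 0.001] 0.001
[-0.295, 0.026, 0.001] 0.001
```

Tub held. Carry it to the mat.

Request:
{"method": "drive_tool", "body": {
  "moves": [
    [-0.1,0.01,0,0,0,0,1],
    [-0.2,0.02,0,0,0,0,1],
    [-0.3,0.025,0,0,0,0,1],
    [-0.32,0.027,0,0,0,0,1],
    [-0.32,0.027,0,0,0,0,1]
  ]
}}

```text
time: 14.45
tool_pos: [504.6, 115.2, 216.1]
tool_rot: [0.759, 0.651, -0.002, -0.001]
wrist_force: [0.7, -0.0, -2.8]
width: 58.1
grasp_force: 43.8
```

Request:
{"method": "drive_tool", "body": {
  "moves": [
    [-0.32,0.027,0,0,0,0,1],
    [-0.32,0.027,0,0,0,0,1],
    [-0.32,0.027,0,0,0,0,1],
    [-0.32,0.027,0,0,0,0,1],
    [-0.32,0.027,0,0,0,0,1]
  ]
}}

```text
time: 14.95
tool_pos: [490.7, -76.5, 216.4]
tool_rot: [0.76, 0.65, -0.002, -0.002]
wrist_force: [0.9, -1.0, -3.8]
width: 58.2
grasp_force: 43.8
```

Request:
{"method": "drive_tool", "body": {
  "moves": [
    [-0.32,0.027,0,0,0,0,1],
    [-0.32,0.027,0,0,0,0,1],
    [-0.32,0.027,0,0,0,0,1],
    [-0.3,0.025,0,0,0,0,1],
    [-0.2,0.02,0,0,0,0,1]
  ]
}}

```text
time: 15.45
tool_pos: [478.6, -252.4, 216.3]
tool_rot: [0.76, 0.65, -0.001, -0.002]
wrist_force: [0.5, -0.6, -2.6]
width: 58.2
grasp_force: 43.8
```

Request:
{"method": "drive_tool", "body": {
  "moves": [
    [-0.12,0,0.1,0,0,0,1],
    [0,0,0.2,0,0,0,1],
    [0,0,0.3,0,0,0,1],
    [0,0,0.3,0,0,0,1],
    [0,0,0.2,0,0,0,1]
  ]
}}

```text
time: 15.95
tool_pos: [475.2, -262.0, 81.7]
tool_rot: [0.76, 0.65, -0.001, -0.004]
wrist_force: [-0.9, 0.8, -3.7]
width: 58.2
grasp_force: 43.9
```

Request:
{"method": "drive_tool", "body": {
  "moves": [
    [0,0,0.1,0,0,0,1],
    [0,0,0.06,0,0,0,1],
    [0,0,0.03,0,0,0,1],
    [0,0,0,0,0,0,1],
    [0,0,0,0,0,0,1]
  ]
}}

```text
time: 16.45
tool_pos: [479.9, -265.1, 65.1]
tool_rot: [0.76, 0.65, 0.0, 0.001]
wrist_force: [0.0, -0.4, -2.8]
width: 58.0
grasp_force: 43.9
```

Request:
{"method": "drive_tool", "body": {
  "moves": [
    [0,0,0.04,0,0,0,1],
    [0,0,0.02,0,0,0,1],
    [0,0,0.01,0,0,0,1],
    [0,0,0.01,0,0,0,1],
    [0,0,0,0,0,0,1]
  ]
}}

```text
time: 16.95
tool_pos: [479.0, -264.5, 54.4]
tool_rot: [0.76, 0.65, 0.0, 0.0]
wrist_force: [0.4, -0.7, -2.1]
width: 57.3
grasp_force: 43.9
```

Request:
{"method": "drive_tool", "body": {
  "moves": [
    [0,0,0.01,0,0,0,1],
    [0,0,0.01,0,0,0,1],
    [0,0,0,0,0,0,1],
    [0,0,0,0,0,0,1],
    [0,0,0,0,0,0,1]
  ]
}}

```text
time: 17.45
tool_pos: [479.1, -264.6, 54.2]
tool_rot: [0.76, 0.65, -0.0, -0.0]
wrist_force: [-5.7, 2.6, 12.9]
width: 58.2
grasp_force: 45.4
```

Request:
{"method": "drive_tool", "body": {
  "moves": [
    [0,0,-0.02,0,0,0,0.6],
    [0,0,0,0,0,0,0],
    [0,0,0,0,0,0,-1],
    [0,0,0,0,0,0,-1],
    [0,0,0,0,0,0,-1]
  ]
}}

```text
time: 17.95
tool_pos: [479.2, -264.6, 54.4]
tool_rot: [0.76, 0.65, 0.0, 0.0]
wrist_force: [-0.3, -0.2, -0.6]
width: 85.3
grasp_force: 0.0
```

Request:
{"method": "drive_tool", "body": {
  "moves": [
    [0,0,-0.2,0,0,0,-1],
    [0,0,-0.4,0,0,0,-1],
    [0,0,-0.4,0,0,0,-1],
    [0,0,-0.2,0,0,0,-1],
    [0,0,0,0,0,0,-1]
  ]
}}

```text
time: 18.45
tool_pos: [482.2, -266.6, 203.8]
tool_rot: [0.76, 0.65, 0.002, 0.005]
wrist_force: [0.2, -0.1, -0.8]
width: 85.1
grasp_force: 0.0
```

```bash
python3 - <<'E'
from h import *
c=cap('wrist'); P=cloud(c); z=P[...,2]; hsv=cv2.cvtColor(c['frame'],cv2.COLOR_RGB2HSV)
g=(c['z_map']>0)&(hsv[...,0]>45)&(hsv[...,0]<90)&(hsv[...,1]>100)&(z>70)&(z<90)
print(g.sum(),cv2.minEnclosingCircle(P[g][:,:2].astype(np.float32)),np.percentile(z[g],[5,50,95]))
plan((483,-12,150),-9.2,7)
E
```

```text
3093 ((478.1255187988281, -265.1341247558594), 26.59412956237793) [80.83920069 82.12938839 83.25736132]
at [ 480.5 -265.5  200.9] yaw -8.9 d [  2.5 253.5 -50.9] tool units total (no turn) [ 2.091 -0.308  0.417] wz total 0.011
[0.299, -0.044, 0.061] 0.002
[0.299, -0.044, 0.061] 0.002
[0.299, -0.044, 0.061] 0.002
[0.298, -0.044, 0.061] 0.002
[0.298, -0.045, 0.061] 0.002
[0.298, -0.045, 0.061] 0.002
[0.298, -0.045, 0.061] 0.002
```

Tub stands upright on the mat at (478,-265), top at 82. Now to the tray's end grip.

Request:
{"method": "drive_tool", "body": {
  "moves": [
    [0.3,-0.044,0.06,0,0,0,-1],
    [0.3,-0.044,0.06,0,0,0,-1],
    [0.3,-0.044,0.06,0,0,0,-1],
    [0.3,-0.044,0.06,0,0,0,-1],
    [0.3,-0.044,0.06,0,0,0,-1]
  ]
}}

```text
time: 19.0
tool_pos: [478.8, -80.8, 159.9]
tool_rot: [0.76, 0.65, -0.001, -0.002]
wrist_force: [-0.1, 0.1, -0.3]
width: 85.5
grasp_force: 0.0
```

Request:
{"method": "drive_tool", "body": {
  "moves": [
    [0.3,-0.044,0.06,0,0,0.01,-1],
    [0.29,-0.044,0.06,0,0,0,-1],
    [0,0,0,0,0,0,-1],
    [0,0,0,0,0,0,-1],
    [0,0,0,0,0,0,-1]
  ]
}}

```text
time: 19.5
tool_pos: [480.9, -11.6, 147.2]
tool_rot: [0.762, 0.648, -0.001, -0.0]
wrist_force: [-0.3, -0.0, 0.5]
width: 85.4
grasp_force: 0.0
```

```bash
python3 - <<'E'
from h import *
c=cap('wrist'); save(c,'w4.png'); P=cloud(c); z=P[...,2]; hsv=cv2.cvtColor(c['frame'],cv2.COLOR_RGB2HSV); H,S,V=[hsv[...,i] for i in range(3)]
ok=c['z_map']>0
def rect(m,n):
    q=P[m][:,:2].astype(np.float32)
    if len(q)<20: print(n,'few',len(q));return
    r=cv2.minAreaRect(q); print(n,m.sum(),np.round(r[0],1),np.round(r[1],1),round(r[2],1),'z',np.percentile(P[m][:,2],[5,50,95]).round(1))
rect(ok&(np.hypot(P[...,0]-483,P[...,1]+10)<35)&(z>38)&(z<52)&(V<110),'grip')
rect(ok&(np.hypot(P[...,0]-502,P[...,1]-91)<140)&(H>95)&(H<130)&(S>120)&(z>24)&(z<36),'rim')
rect(ok&(np.hypot(P[...,0]-502,P[...,1]-91)<80)&(z>80)&(z<96),'bar')
plan((483,-12,32),-9.2,1)
E
```

```text
grip 633 [483.9  -8.7] [34.9 10.7] 81.2 z [43.2 45.  46.1]
rim 2384 [496.8  70.7] [127.7  98.9] 80.9 z [25.1 29.9 31.2]
bar 6086 [500.  91.] [ 14.2 106.6] 80.7 z [87.9 90.  91.2]
at [481.2 -11.9 147.5] yaw -9.2 d [ 1.800e+00 -1.000e-01 -1.155e+02] tool units total (no turn) [0.002 0.016 0.963] wz total -0.002
[0.002, 0.015, 0.963] -0.002
```

View pics/w4.png

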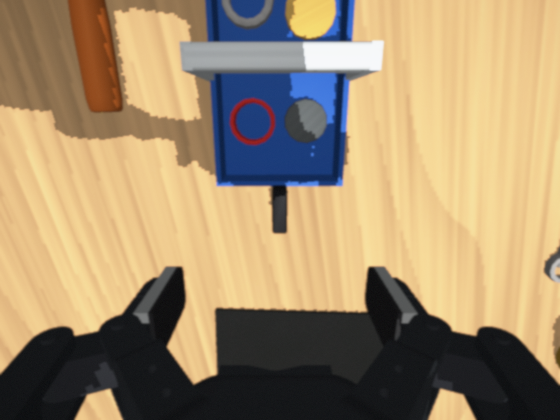

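The view shows the end grip at (279,208), centred between the open fingers. The screwdriver handle at (100,55) is well to the side, and all four parts are in the tray. Descend and grip.

Request:
{"method": "drive_tool", "body": {
  "moves": [
    [0,0.018,0.25,0,0,0,-1],
    [0,0,0.3,0,0,0,-1],
    [0,0,0.25,0,0,0,-1],
    [0,0,0.12,0,0,0,-1],
    [0,0,0.03,0,0,0,-1]
  ]
}}

```text
time: 20.05
tool_pos: [481.8, -12.4, 32.0]
tool_rot: [0.762, 0.647, -0.001, -0.001]
wrist_force: [-0.9, -0.6, -0.6]
width: 85.4
grasp_force: 0.0
```

Request:
{"method": "drive_tool", "body": {
  "moves": [
    [0,0,0,0,0,0,-0.3],
    [0,0,0,0,0,0,0.2],
    [0,0,0,0,0,0,0.6],
    [0,0,0,0,0,0,1],
    [0,0,0,0,0,0,1]
  ]
}}

```text
time: 20.55
tool_pos: [484.0, -11.3, 34.7]
tool_rot: [0.761, 0.648, 0.001, 0.001]
wrist_force: [0.6, -0.4, 1.6]
width: 12.1
grasp_force: 1.0
```

Request:
{"method": "drive_tool", "body": {
  "moves": [
    [0,0,0,0,0,0,1],
    [0,0,0,0,0,0,1],
    [0,0,0,0,0,0,1],
    [0,0,0,0,0,0,1],
    [0,0,0,0,0,0,1]
  ]
}}

```text
time: 21.05
tool_pos: [484.1, -11.4, 34.7]
tool_rot: [0.761, 0.648, 0.0, 0.0]
wrist_force: [-0.2, 0.2, 6.2]
width: 11.7
grasp_force: 40.4
```

```bash
python3 - <<'E'
from h import *
c=cap('top'); P=cloud(c); z=P[...,2]; hsv=cv2.cvtColor(c['frame'],cv2.COLOR_RGB2HSV)
v,u=np.indices(z.shape)
w=(u>85)&(u<190)&(v>115)&(v<250)&(z>105)&(z<125)&(hsv[...,2]>120)
q=P[w][:,:2].astype(np.float32); r=cv2.minAreaRect(q); print(r,cv2.boxPoints(r).round().tolist())
# front side of tray bay: side-wall and edge
b=np.hypot(P[...,0]-500,P[...,1]-91)<75; m=b&(z>84)&(z<95); print(m.sum(),cv2.minAreaRect(P[m][:,:2].astype(np.float32)))
E
```

```text
((619.9881591796875, 378.2915954589844), (131.19528198242188, 299.87823486328125), 80.74185943603516) [[461.0, 338.0], [757.0, 289.0], [779.0, 419.0], [483.0, 467.0]]
163 ((502.58624267578125, 90.77482604980469), (14.617766380310059, 105.65740203857422), 80.38302612304688)
```

Request:
{"method": "drive_tool", "body": {
  "moves": [
    [0.04,0,-0.01,0,0,0,1],
    [0.08,0.005,0,0,0,0,1],
    [0.12,0.008,0,0,0,0,1],
    [0.12,0,0,0,0,0,1],
    [0.12,0,0,0,0,0,1]
  ]
}}

```text
time: 21.6
tool_pos: [494.0, 46.9, 34.8]
tool_rot: [0.761, 0.648, -0.0, -0.0]
wrist_force: [-0.4, -0.8, -2.6]
width: 11.2
grasp_force: 39.2
```

Request:
{"method": "drive_tool", "body": {
  "moves": [
    [0.12,0,0,0,0,0,1],
    [0.12,0,0,0,0,0,1],
    [0.12,0,0,0,0,0,1],
    [0.1,0,0,0,0,0,1],
    [0.06,0,0,0,0,0,1]
  ]
}}

```text
time: 22.1
tool_pos: [504.2, 108.3, 35.0]
tool_rot: [0.761, 0.649, -0.0, -0.0]
wrist_force: [0.2, -0.8, -1.8]
width: 11.3
grasp_force: 39.0
```

```bash
python3 - <<'E'
from h import *
c=cap('top'); P=cloud(c); z=P[...,2]; s=env.sense(); print(s['wrist_force'],s['tool_pos'])
u=np.array([np.cos(np.radians(80.75)),np.sin(np.radians(80.75))]);o=np.array([550.9,389.6]); n=np.array([-u[1],u[0]])
ctr=s['tool_pos'][:2]+104*u
m=(np.hypot(P[...,0]-ctr[0],P[...,1]-ctr[1])<70)&(z>84)&(z<95); r=cv2.minAreaRect(P[m][:,:2].astype(np.float32)); d=np.array(r[0])-o; print(m.sum(),r,'shelf x,y',d@u,d@n,'tcp',(s['tool_pos'][:2]-o)@u,(s['tool_pos'][:2]-o)@n)
save(c,'t3.png',(90,110,330,300),3)
E
```

```text
[ 0.87985661  1.63333101 -3.76319139] [504.43694103 108.86126941  35.08307979]
10 ((496.05975341796875, 220.0440216064453), (29.458221435546875, 3.7605769634246826), 1.9677326679229736) shelf x,y -176.16629653694585 26.87226113728511 tcp -284.5566983538307 0.7322065600417105
```

View pics/t3.png

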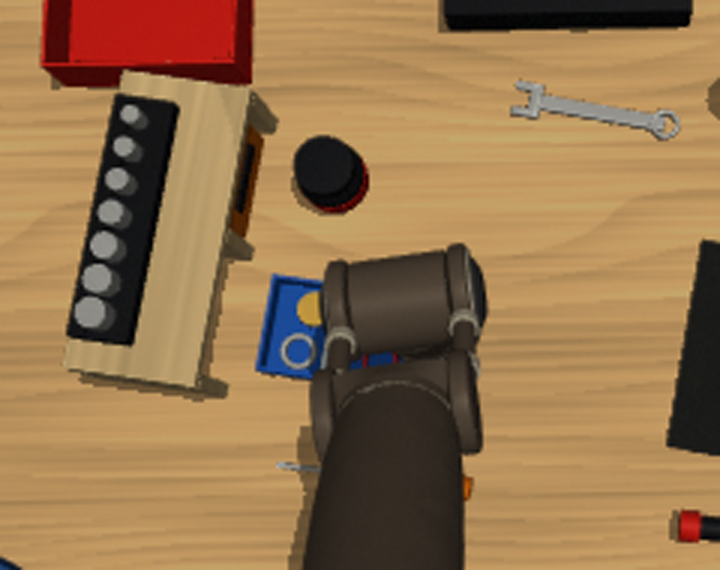

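The view shows the tray's front edge (265,325) lined up with the bay opening between the legs (238,243) and (215,385). Jar and wrench are untouched. Slide on.

Request:
{"method": "drive_tool", "body": {
  "moves": [
    [0.06,0,0,0,0,0,1],
    [0.1,0,0,0,0,0,1],
    [0.12,0,0,0,0,0,1],
    [0.12,0,0,0,0,0,1],
    [0.12,0,0,0,0,0,1]
  ]
}}

```text
time: 22.65
tool_pos: [514.3, 169.8, 35.1]
tool_rot: [0.761, 0.648, 0.0, -0.0]
wrist_force: [-0.4, -1.3, -3.6]
width: 11.5
grasp_force: 39.0
```

Request:
{"method": "drive_tool", "body": {
  "moves": [
    [0.12,0,0,0,0,0,1],
    [0.12,0,0,0,0,0,1],
    [0.1,0,0,0,0,0,1],
    [0.06,0,0,0,0,0,1],
    [0.04,0,0,0,0,0,1]
  ]
}}

```text
time: 23.15
tool_pos: [522.5, 221.4, 35.0]
tool_rot: [0.761, 0.649, -0.0, 0.0]
wrist_force: [-0.1, -1.6, -2.2]
width: 11.3
grasp_force: 39.1
```

Request:
{"method": "drive_tool", "body": {
  "moves": [
    [0.04,0,0,0,0,0,1],
    [0.04,0,0,0,0,0,1],
    [0.04,0,0,0,0,0,1],
    [0.03,0,0,0,0,0,1],
    [0.03,0,0,0,0,0,1]
  ]
}}

```text
time: 23.65
tool_pos: [526.0, 242.1, 35.1]
tool_rot: [0.762, 0.648, -0.0, -0.0]
wrist_force: [0.2, -0.5, -2.6]
width: 11.4
grasp_force: 39.0
```

Request:
{"method": "drive_tool", "body": {
  "moves": [
    [0.025,0,0,0,0,0,1],
    [0.025,0,0,0,0,0,1],
    [0.02,0,0,0,0,0,1],
    [0.01,0,0,0,0,0,1],
    [0,0,0,0,0,0,1]
  ]
}}

```text
time: 24.15
tool_pos: [527.5, 251.8, 35.1]
tool_rot: [0.761, 0.648, 0.0, -0.0]
wrist_force: [0.2, -0.1, -3.0]
width: 11.2
grasp_force: 39.0
```

Request:
{"method": "drive_tool", "body": {
  "moves": [
    [0.02,0,0,0,0,0,1],
    [0.02,0,0,0,0,0,1],
    [0,0,0,0,0,0,1],
    [0,0,0,0,0,0,1],
    [0,0,0,0,0,0,1]
  ]
}}

```text
time: 24.65
tool_pos: [528.2, 255.8, 35.0]
tool_rot: [0.761, 0.648, -0.0, 0.0]
wrist_force: [-0.4, -3.2, -1.8]
width: 11.2
grasp_force: 39.1
```

Request:
{"method": "drive_tool", "body": {
  "moves": [
    [0.015,0,0,0,0,0,1],
    [0.015,0,0,0,0,0,1],
    [0,0,0,0,0,0,1],
    [0,0,0,0,0,0,1],
    [0,0,0,0,0,0,1]
  ]
}}

```text
time: 25.15
tool_pos: [528.2, 255.9, 34.8]
tool_rot: [0.761, 0.649, -0.003, 0.002]
wrist_force: [-0.2, -14.6, 1.3]
width: 11.2
grasp_force: 39.6
```

It stopped against the back wall where expected. Ease off, release and rise.

Request:
{"method": "drive_tool", "body": {
  "moves": [
    [-0.02,0,0.01,0,0,0,1],
    [0,0,0,0,0,0,0.8],
    [0,0,0,0,0,0,0.4],
    [0,0,0,0,0,0,-0.3],
    [0,0,0,0,0,0,-0.3]
  ]
}}

```text
time: 25.65
tool_pos: [529.2, 258.3, 34.5]
tool_rot: [0.761, 0.648, 0.001, 0.0]
wrist_force: [-0.8, 0.1, 0.7]
width: 53.6
grasp_force: 0.0
```

Request:
{"method": "drive_tool", "body": {
  "moves": [
    [0,0,-0.1,0,0,0,-0.3],
    [0,0,-0.3,0,0,0,-0.3],
    [0,0,-0.4,0,0,0,-0.3],
    [0,0,-0.4,0,0,0,-0.3],
    [-0.3,0,-0.2,0,0,0,-0.3]
  ]
}}

```text
time: 26.15
tool_pos: [526.6, 225.7, 208.8]
tool_rot: [0.76, 0.65, 0.006, 0.002]
wrist_force: [1.0, -0.8, 1.1]
width: 55.2
grasp_force: 0.0
```

Request:
{"method": "drive_tool", "body": {
  "moves": [
    [-0.3,0,0,0,0,0,-0.3],
    [-0.3,0,0,0,0,0,-0.3],
    [0,0,0,0,0,0,-0.3],
    [0,0,0,0,0,0,-0.3],
    [0,0,0,0,0,0,-0.3]
  ]
}}

```text
time: 26.65
tool_pos: [511.7, 151.6, 202.5]
tool_rot: [0.761, 0.648, 0.001, 0.0]
wrist_force: [-0.4, -0.7, -0.3]
width: 55.7
grasp_force: 0.0
```

```bash
python3 - <<'E'
from h import *
c=cap('wrist'); save(c,'w5.png'); P=cloud(c); z=P[...,2]; hsv=cv2.cvtColor(c['frame'],cv2.COLOR_RGB2HSV); H,S,V=[hsv[...,i] for i in range(3)]
ok=c['z_map']>0
u=np.array([np.cos(np.radians(80.75)),np.sin(np.radians(80.75))]);o=np.array([550.9,389.6]); n=np.array([-u[1],u[0]])
X=(P[...,:2]-o)@u; Y=(P[...,:2]-o)@n
def rect(m,nm):
    q=np.stack([X[m],Y[m]],-1).astype(np.float32)
    if len(q)<20: print(nm,'few',len(q));return
    print(nm,len(q),[np.round(a,1) for a in cv2.minAreaRect(q)],'x',np.percentile(q[:,0],[1,99]).round(1),'z',np.percentile(z[m],[5,50,95]).round(1))
rect(ok&(abs(X+136)<40)&(abs(Y)<30)&(z>36)&(z<52)&(V<110),'grip')
rect(ok&(X>-160)&(abs(Y)<80)&(H>95)&(H<130)&(S>120)&(z>24)&(z<36),'rim')
rect(ok&(abs(X)<110)&(z>108)&(z<122),'roof')
c=cap('scene'); 
a=cv2.resize(c['frame'][60:330,120:480],None,fx=2,fy=2); cv2.imwrite('pics/s5.png',a[:,:,::-1])
E
```

```text
grip 691 [array([-134. ,    1.8]), array([36.1, 11.9]), np.float64(0.4)] x [-151.5 -116.3] z [43.  44.9 46.3]
rim 1128 [array([-97.2,   1.5]), array([40.3, 98.4]), np.float64(0.3)] x [-117.2  -78.7] z [24.8 30.  31.4]
roof few 0
```

View pics/s5.png

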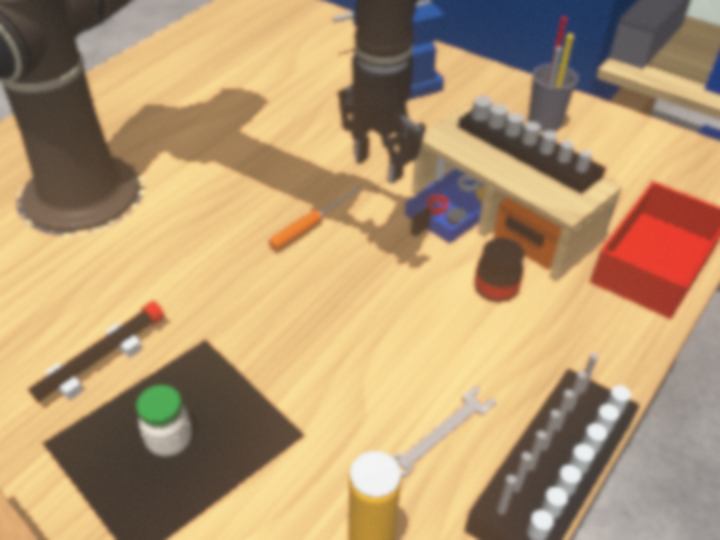

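View pics/w5.png

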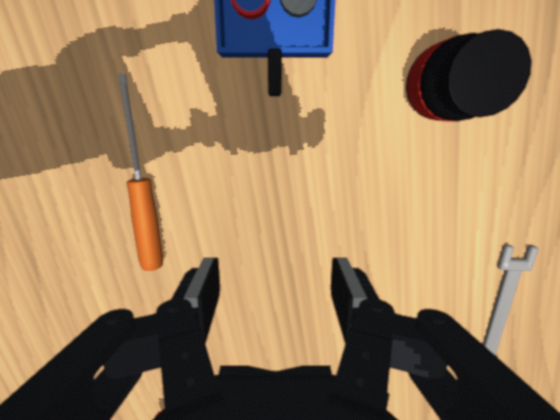

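The scene view shows the tray in the bay with its grip out and parts visible, and the tub upright on the mat at (165,420). The wrist view shows the grip at (275,72), straight. The rim end measures -117 mm, so the tray origin is at x = -32, y = +2 (home). The robot is clear, so I'm handing in.

```bash
python3 -c "
from rig import env
print(env.finish_job())"
```

```text
the job is handed in; nothing more can be done
None
```

The job is handed in, with no verdict returned: by my last measurements the tray is home in the bay (shelf x about -32 mm, y about +2 mm, straight, grip out), the tub stands upright near the middle of the mat, and no bystander looked moved. All four parts were in the tray before the slide; the roof hid part of it afterwards.

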